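Push a shelf tube home in its jig and snap the hold-down lever shut

ROBOT

A 7-joint arm with a two-finger parallel gripper is mounted at the origin on the work surface. World frame = base frame: x ahead of the robot, y to its left, z up, the work surface at z = 0. Lengths are in m, angles in rad, forces in N, time in s.
With the tool pointing down it reaches from about 0.425 to 0.925 m from the base axis. Payload 6.8 kg.
Tool frame: the origin (TCP) lies midway between the tips of the shut fingers; the grasp point (between the pads) lies 19 mm behind it; z points along the fingers, y is the direction in which the jaws open and shut (so a half turn about z gives the same grasp; the last joint's range is limited). The gripper opens to 85 mm and grips with 20 to 120 N. Pads are 22 mm wide; open, the fingers measure 114 mm over their backs; the gripper's body (76 mm by 85 mm) begins 54 mm behind the grasp point. The pads swing forward as they close: fully open they stand 13 mm farther back than shut.
Start: joints at [-1.252, 0.477, 0.022, 1.555, -0.011, 1.109, -0.083], TCP at [0.279, 0.614, 0.231] pointing down, gripper open.
Joint ranges: [-2.96, 2.96], [-0.34, 2.1], [-1.41, 1.46], [0.24, 2.44], [-1.37, 4.51], [0.17, 1.92], [-2.96, 2.96]. Speed limits (rad/s): [2.39, 2.39, 3.14, 3.14, 3.14, 3.14, 3.14].

INTERFACE

Orientations are given as a unit quaternion [w, x, y, z].
In Python, from station import readout, eyes, ticket gives the robot as it stands. The module is installed in compiled form; this text tells all that it offers.
- The arm moves only by the shell command python3 -m crank 'ROWS' [FORCE]. ROWS is JSON, a list of rows, each an object of numbers: "jaw": the opening in per cent of the stroke, from 0 (shut) to 100 (fully open); "x", "y", "z": the shift along the tool's x, y, z in mm; "ax", "ay", "az": the turn, a rotation vector about the tool's x, y, z in degrees. In form: [{"jaw": .., "x": .., "y": .., "z": .., "ax": .., "ay": .., "az": ..}, ...]. A call has 1 to 12 rows; each row shifts and turns the commanded pose from where the row before left it, along the tool's axes as they then stand; what a row does not reach is not made up. A row lasts 1/8 s, in which the tool goes at most 62.5 mm and 10.7 degrees, less where a joint would pass 70% of its speed; a pose out of reach is approached as far as the arm can. A call with a gripper value outside its range is refused whole. The fingers move at their own pace and stop on an object; FORCE is the grip in N (left out, the last holds). Time passes only in rows, so rows that do not move let the fingers close. It gives the time, the measured TCP pose, the force and the opening at its end, in the units of the state.
- readout.get_obs(): the state, without advancing time (a new reading comes with each control period).
- eyes.read_camera(name): name is "scene" or "top"; returns (picture, depth): 400x640x3 uint8, red, green, blue; 400x640 float32, m along the optical axis (not along the pixel's ray), 0 where there is no reading.
- eyes.calibration(name): a dict with "fx", "fy", "cx", "cy" (pixels), "k1" (the pictures are not rectified: a ray, as slopes to the right and down, at radius r is drawn at 1 + k1 r^2 times it, then the intrinsics apply), "R" (3x3) and "t" (3): a world point X has camera coordinates R X + t. Camera axes: x right, y down, z forward; pixel columns grow to the right and rows downward; lengths in m; the calibration is good to about 2 mm. A picture is of the moment at which its call begins. calibration takes no time and is no camera call.
- ticket.hand_in(): hands the job in, once; it reports no verdict.
The state is a dict: "t": time; "q": joint angles; "joint_vel": joint speeds; "joint_torque": joint torques, N m; "eef_pos": TCP position; "tool_rot": TCP orientation; "contact_force": force on the tool from outside, world axes, zero at the start; "torque": the same for the moment, N m; "gripper_width": opening from 0.0 (shut) to 1.0 (fully open).
Only numpy, scipy, OpenCV 4.12 (cv2) and the standard library are available. Lean on these libraries where they do the work, as an engineer would, in place of code of your own. Each camera call takes 0.05 s, during which the arm holds its last target. There are 200 camera calls.

TASK

With the fingertips, push the brown shelf tube along its channel until its end sits against the yellow stop, then push the red-knobbed lever over past its centre so that it snaps shut and holds the tube down. Only push: do not lift the tube, shut the lever only once the tube is home, and leave everything else where it stands. Finish clear of everything.

Things in the scene. Friction and masses are not known exactly. Their poses are not given: they have to be found in the camera images.
- jig: clamping jig fixed to the table: plywood board 280 mm (x) by 380 mm (y), 18 mm thick, turned up to 0.3 rad. Origin: centre of its underside; z up. The tube's channel runs along jig y at x = 0, between two aluminium fences 16 mm high over the board (inner faces x = -22 and +22 mm, 12 mm thick, y 0 to 120 mm). From y = 0 towards -y there are no fences
- stop_face (a point): middle of the yellow stop block's face that the tube must meet (jig x 0, y +120 mm, 30.5 mm above the table). The block is 68 mm wide, 25 mm deep, 30 mm high above the board. Axes as the jig's
- lever_pin (a point): middle of the lever's hinge pin (jig x -60, y +50 mm, 65 mm above the table), which lies along jig y in a steel bracket on the robot's side of the channel. Bracket: 50 by 60 mm foot, two cheeks up to 73 mm above the table. Axes as the jig's
- tube: loose brown steel tube, 40 mm wide (jig x), 200 mm long (jig y), 25 mm high, about 0.4 kg, lying on the board between the fences with 2 mm play each side. Origin: centre of its underside, 18 mm above the table. It starts 30 to 70 mm short of the stop. Axes as the jig's
- tube_front (a point): middle of the tube's end face towards the stop, at half height; fully home it meets the stop at jig y = +120 mm
- tube_rear (a point): middle of the tube's other end face, at half height (30.5 mm above the table), clear of the fences: push here towards jig +y. Fully home it is at jig y = -80 mm
- knob (a point): centre of the lever's red ball knob, 26 mm across, 100 mm from the pin along the handle (12 mm steel rod for 55 mm, then an 18 mm thick red sleeve). Open, the handle leans to jig -x: knob at jig x -119, y +50 mm, 146 mm above the table. Shut, it leans to jig +x: knob at jig x about -10 mm, 152 mm above the table. In between it rises to 165 mm
- clamp (a joint): angle of the lever about its pin (rad): 0 = open, arm raised; about 1.15 = shut, pad on the tube; 1.2 = end of travel without a tube. Handle and arm are one rigid piece. An over-centre spring drives it away from the middle (0.575) to either end. Pushing the handle over near the knob takes 4 to 8 N towards jig +x; beyond about 0.7 it snaps shut by itself
- pad: the rubber foot, 18 mm across, under the end of the lever's arm, 60 mm from the hinge; shut, it presses on the top of the tube with about 7 N; it swivels by up to 0.1 rad. Origin: on the arm's centre line over the foot, 22 mm above the foot's underside
- tape_roll: a paper-coloured tape roll, 72 mm across and 40 mm high, lying flat on the board beyond the channel (jig +x side). Origin: centre of its underside. Leave it alone
- screwdriver: a screwdriver lying along the board beyond the channel (jig +x side). Leave it alone
- screw_jar: a small amber jar, 40 mm across and 45 mm high, on the board on the robot's side of the channel. Origin: centre of its underside. Leave it alone
- paint_can: a paint can, 80 mm across and 100 mm high, on the table to the right of the jig. Origin: centre of its underside. Leave it alone
- mug: a white mug, 80 mm across and 90 mm high, on the table to the right of the jig. Origin: centre of its underside. Leave it alone
- spray_oil: a blue oil bottle, 52 mm across and 170 mm high, on the table to the right of the jig. Origin: centre of its underside. Leave it alone
- hammer: a hammer lying on the table to the left of the jig. Leave it alone
There are look-alikes about, which are no part of the job. What is meant by the tube is not orange, and is the larger of those in its own colour.

How it is judged:
By the outcome, as a careful person would: the job done as asked, in the order asked, and still so for the second after the job is handed in, with the robot touching nothing.
It also fails if it takes over 48 s, if anything falls off the work surface, if the arm or the gripper's body presses on something with over 40 N, if the wrist force passes 120 N, or if a joint passes its speed limit or range.

## Working session

There is one attempt and no reset: what is moved stays moved. The work goes in short steps, Python scripts to look and compute and a shell command to move; the robot and the scene stay as the last step left them, time stands still between calls to the robot, and variables do not carry over. Pictures are saved under pics/ and viewed, about 8 in all and at most 12, crops included, and the job is handed in when it is done.

```bash
mkdir -p pics; cat > h.py <<'E'
import numpy as np, cv2
from station import readout, eyes, ticket
from scipy.spatial.transform import Rotation as Ro
def cam(n):
    p,d=eyes.read_camera(n); return p,d,eyes.calibration(n)
def ray(c,u,v):
    xd,yd=(u-c['cx'])/c['fx'],(v-c['cy'])/c['fy']; x,y=xd,yd
    for _ in range(20):
        s=1+c['k1']*(x*x+y*y); x,y=xd/s,yd/s
    return np.stack([x,y,np.ones_like(x)],-1)
def world(c,u,v,d):
    u,v,d=[np.asarray(a,float) for a in (u,v,d)]
    return (ray(c,u,v)*d[...,None]-np.array(c['t']))@np.array(c['R'])
def onplane(c,u,v,z):
    R,t=np.array(c['R']),np.array(c['t']); o=-R.T@t
    r=ray(c,np.asarray(u,float),np.asarray(v,float))@R
    return o+r*((z-o[2])/r[...,2])[...,None]
def proj(c,X):
    p=np.asarray(X)@np.array(c['R']).T+np.array(c['t']); x,y=p[...,0]/p[...,2],p[...,1]/p[...,2]
    s=1+c['k1']*(x*x+y*y); return np.stack([x*s*c['fx']+c['cx'],y*s*c['fy']+c['cy']],-1)
def cloud(d,c):
    v,u=np.mgrid[:400,:640]; return world(c,u,v,d)
def save(n,p): cv2.imwrite('pics/'+n,p[...,::-1])
E
python3 - <<'E'
from h import *
for n in('top','scene'):
    p,d,c=cam(n); save(n+'0.png',p); np.savez(n+'0.npz',p=p,d=d); print(n,np.round(c['R'],2).tolist(),c['t'],c['fx'])
o=readout.get_obs(); print(o['t'],o['eef_pos'],o['tool_rot'],Ro.from_quat(np.roll(o['tool_rot'],-1)).as_matrix().round(3),o['contact_force'])
E
```

```text
top [[-0.01, -1.0, 0.01], [-0.99, 0.01, -0.15], [0.15, -0.01, -0.99]] [0.04730639 0.52738454 1.44478979] 512.2679177904143
scene [[-0.37, 0.93, 0.0], [0.62, 0.25, -0.75], [-0.69, -0.28, -0.67]] [ 0.15580271 -0.23354087  1.46234791] 382.4585073726695
0.1 [0.27922388 0.6139598  0.23041074] [-9.80667535e-05  2.11778068e-01  9.77317432e-01 -8.22946246e-04] [[-0.91   0.414 -0.001]
 [ 0.414  0.91  -0.002]
 [-0.    -0.002 -1.   ]] [-0.45823     0.23496109 -1.01775124]
```

View pics/top0.png

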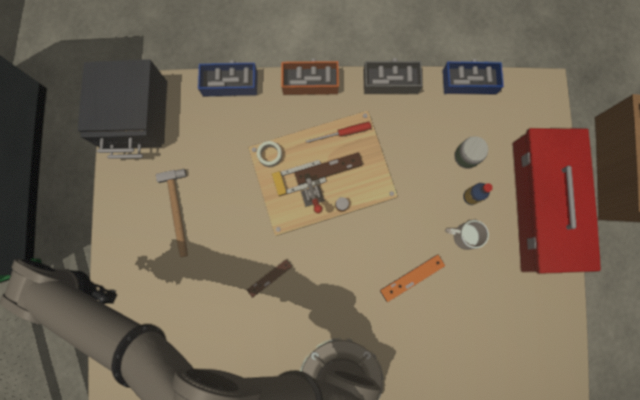

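View pics/scene0.png

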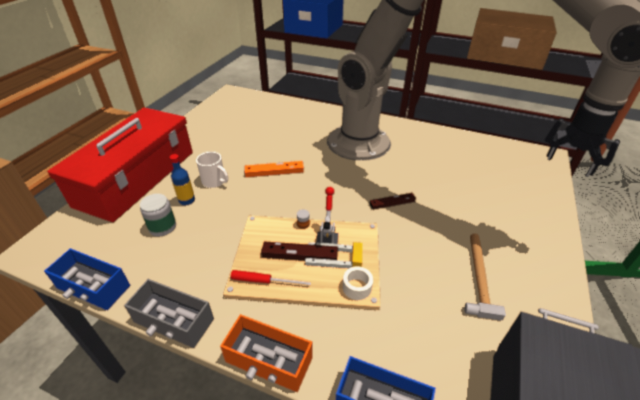

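Candidates for the tube, in top-view pixels: brown piece in the channel (335,168), shorter brown piece on the bare table (270,278), orange piece (413,278). I choose the one in the channel, and will check that in a crop along with the jig fit.

```bash
python3 - <<'E'
from h import *
z=np.load('top0.npz'); p,d=z['p'],z['d']; c=eyes.calibration('top')
P=cloud(d,c)
b=(abs(P[...,2]-.018)<.008)&(P[...,0]>.45)&(d>0); b[:, :240]=0; b[:,405:]=0; b[:105]=0; b[240:]=0
m=cv2.morphologyEx(b.astype('uint8'),cv2.MORPH_OPEN,np.ones((3,3)))
n,l,s,_=cv2.connectedComponentsWithStats(m); k=1+s[1:,4].argmax()
ys,xs=np.where(l==k); Q=onplane(c,xs,ys,.018)[:,:2]
r=cv2.minAreaRect((Q*1000).astype('float32')); print('board',r, np.median(P[l==k][:,2]))
hsv=cv2.cvtColor(p,cv2.COLOR_RGB2HSV).astype(int); H,S,V=hsv[...,0],hsv[...,1],hsv[...,2]
for a in [(335,168),(270,278),(413,278),(280,183),(318,209),(343,204)]: print(a,p[a[1],a[0]],P[a[1],a[0]].round(3))
cr=p[105:240,240:405]; save('crop0.png',cv2.resize(cr,None,fx=4.6,fy=4.4,interpolation=cv2.INTER_CUBIC))
E
```

```text
board ((609.0131225585938, 44.48948669433594), (280.90435791015625, 377.8541564941406), 16.91864776611328) 0.017051720185392714
(335, 168) [84 61 47] [0.613 0.007 0.043]
(270, 278) [65 54 43] [0.298 0.199 0.019]
(413, 278) [175 106  61] [ 0.292 -0.213  0.027]
(280, 183) [176 144  67] [0.57  0.167 0.048]
(318, 209) [155  64  53] [0.478 0.058 0.16 ]
(343, 204) [148 141 132] [ 0.505 -0.014  0.058]
```

View pics/crop0.png

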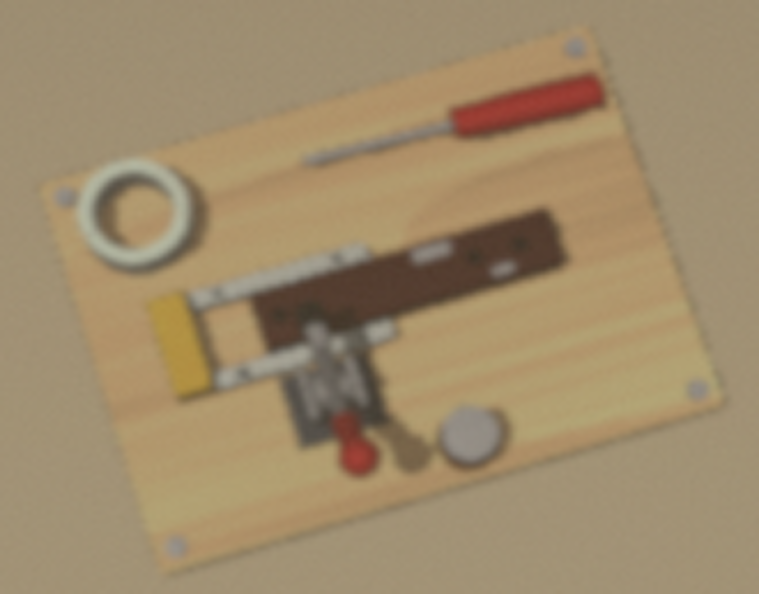

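Crop shows the long brown tube lying between the two fences, running from about (255,325) to (560,237), with the yellow stop at (180,345), knob at (358,455) and jar at (472,435); the loose brown piece is much shorter. The choice stands. Next: measure the tube ends and check the jig frame against the stop and knob.

```bash
cat >> h.py <<'E'
TH=np.deg2rad(16.92); C0=np.array([.6090,.0445]); RJ=np.array([[np.cos(TH),-np.sin(TH)],[np.sin(TH),np.cos(TH)]])
def j2w(j): return C0+np.asarray(j)@RJ.T
def w2j(w): return (np.asarray(w)-C0)@RJ
def sample(p,c,x,ys,z):
    X=np.c_[j2w(np.c_[np.full(len(ys),x),ys]),np.full(len(ys),z)]; uv=proj(c,X).astype('float32')
    return cv2.remap(p,uv[:,0],uv[:,1],cv2.INTER_LINEAR)[:,0]
def delta(j,z,yaw_jig):
    "tool-frame shift (mm) and turn (deg) to jig point j, height z, tool y at yaw_jig deg from jig x, pointing down"
    o=readout.get_obs(); R=Ro.from_quat(np.roll(o['tool_rot'],-1))
    a=TH+np.deg2rad(yaw_jig); y=np.array([np.cos(a),np.sin(a),0]); zt=np.array([0,0,-1.]); G=Ro.from_matrix(np.c_[np.cross(y,zt),y,zt])
    dw=np.r_[j2w(j),z]-o['eef_pos']
    print('t',o['t'],'now jig',w2j(o['eef_pos'][:2]).round(4),o['eef_pos'][2].round(4),'shift',(R.inv().apply(dw)*1e3).round(1),'turn',np.rad2deg((R.inv()*G).as_rotvec()).round(2),'shift in goal axes',(G.inv().apply(dw)*1e3).round(1))
E
cat > meas.py <<'E'
from h import *
import sys
for n in('top','scene'):
    p,d,c=cam(n); ys=np.arange(-.19,.16,.001)
    L=np.mean([sample(p,c,x,ys,.043).astype(float) for x in(-.010,-.005,0,.005,.010)],0)
    g=np.gradient(cv2.GaussianBlur(L.sum(1)[:,None],(1,5),0)[:,0])
    m=L.sum(1)<np.percentile(L.sum(1),[15,90]).mean()
    r=ys[:160][np.argmin(g[:160])]; print(n,'rear edge y',r,'dark span',ys[m].min(),ys[m].max())
    P=cloud(d,c); hsv=cv2.cvtColor(p,cv2.COLOR_RGB2HSV); J=w2j(P[...,:2])
    on=(abs(J[...,0])<.14)&(abs(J[...,1])<.19)&(d>0)
    red=on&((hsv[...,0]<8)|(hsv[...,0]>172))&(hsv[...,1]>130)&(P[...,2]>.13)
    if red.any(): print(' knob',J[red].mean(0).round(4),P[red][:,2].max().round(4),red.sum())
    yel=on&(abs(hsv[...,0].astype(int)-24)<6)&(hsv[...,1]>130)&(abs(P[...,2]-.048)<.006)
    if yel.any(): print(' stop',np.percentile(J[yel],[3,97],axis=0).round(4).tolist(),yel.sum())
E
python3 meas.py; python3 -c "
from h import *
delta([0,-.19],.231,0); delta([0,-.19],.231,180)"
```

```text
top rear edge y -0.11899999999999994 dark span -0.11899999999999994 0.11900000000000027
 knob [-0.1143  0.0513] 0.1631 53
 stop [[-0.0309, 0.1221], [0.0312, 0.1436]] 165
scene rear edge y -0.11799999999999994 dark span -0.11699999999999994 0.11800000000000027
 knob [-0.1074  0.0499] 0.1573 88
 stop [[-0.0283, 0.1207], [0.0349, 0.1441]] 201
t 0.2 now jig [-0.1496  0.6409] 0.2307 shift [-6.615e+02 -5.246e+02  3.000e-01] turn [-6.000e-02  3.000e-02  4.863e+01] shift in goal axes [-8.309e+02  1.496e+02 -3.000e-01]
t 0.2 now jig [-0.1496  0.6409] 0.2307 shift [-6.615e+02 -5.246e+02  3.000e-01] turn [-4.0000e-02 -7.0000e-02 -1.3137e+02] shift in goal axes [ 8.309e+02 -1.496e+02 -3.000e-01]
```

Rear end at jig y ≈ −118.5 mm in both cameras (so 38.5 mm short of the stop); the stop and knob agree with the jig frame. I'll shut the fingers, turn so tool x lies along jig +y, and traverse high to behind the tube.

```bash
python3 -m crank '[{"jaw":0,"az":9.7},{"az":9.7},{"az":9.7},{"az":9.7},{"az":9.8},{"x":-58,"y":11},{"x":-58,"y":11},{"x":-58,"y":11},{"x":-58,"y":11},{"x":-58,"y":11},{"x":-58,"y":11},{"x":-58,"y":11}]' 60
python3 -m crank '[{"x":-58,"y":11},{"x":-58,"y":11},{"x":-58,"y":11},{"x":-58,"y":11},{"x":-58,"y":11},{"x":-58,"y":11},{"x":-58,"y":7},{"x":0}]'
python3 -c "
from h import *
delta([0,-.172],.03,0);o=readout.get_obs();print(o['contact_force'],o['gripper_width'])"
```

```text
t 0.2 now jig [-0.1496  0.6409] 0.2307 shift [-649.6 -510.9  201.3] turn [-6.000e-02  3.000e-02  4.863e+01] shift in goal axes [-812.9  149.6  200.7]
[ 0.70524354  0.20989091 -0.17091371] 0.9975204207176581schema error: expected keys jaw, x, y, z, ax, ay, az
schema error: expected keys jaw, x, y, z, ax, ay, az
```

All keys are needed in each row.

```bash
python3 -m crank '[{"jaw":0,"x":0,"y":0,"z":0,"ax":0,"ay":0,"az":9.7},{"jaw":0,"x":0,"y":0,"z":0,"ax":0,"ay":0,"az":9.7},{"jaw":0,"x":0,"y":0,"z":0,"ax":0,"ay":0,"az":9.7},{"jaw":0,"x":0,"y":0,"z":0,"ax":0,"ay":0,"az":9.7},{"jaw":0,"x":0,"y":0,"z":0,"ax":0,"ay":0,"az":9.8},{"jaw":0,"x":-58,"y":11,"z":0,"ax":0,"ay":0,"az":0},{"jaw":0,"x":-58,"y":11,"z":0,"ax":0,"ay":0,"az":0},{"jaw":0,"x":-58,"y":11,"z":0,"ax":0,"ay":0,"az":0},{"jaw":0,"x":-58,"y":11,"z":0,"ax":0,"ay":0,"az":0}]' 60
python3 -c "
from h import *
delta([0,-.172],.03,0);o=readout.get_obs();print(o['contact_force'],o['gripper_width'])"
```

```text
t: 1.32
eef_pos: [0.3898, 0.4036, 0.2313]
tool_rot: [0.0, 0.595, 0.804, 0.0]
contact_force: [1.0, 0.2, 0.1]
gripper_width: -0.002
t 1.325 now jig [-0.1052  0.4073] 0.2313 shift [-579.4  104.9  201.3] turn [ 0.01 -0.01  0.03] shift in goal axes [-579.3  105.2  201.3]
[1.005114   0.22511986 0.11643924] -0.0022462577786521738
```

```bash
python3 -m crank '[{"jaw":0,"x":-58,"y":10.5,"z":0,"ax":0,"ay":0,"az":0},{"jaw":0,"x":-58,"y":10.5,"z":0,"ax":0,"ay":0,"az":0},{"jaw":0,"x":-58,"y":10.5,"z":0,"ax":0,"ay":0,"az":0},{"jaw":0,"x":-58,"y":10.5,"z":0,"ax":0,"ay":0,"az":0},{"jaw":0,"x":-58,"y":10.5,"z":0,"ax":0,"ay":0,"az":0},{"jaw":0,"x":-58,"y":10.5,"z":0,"ax":0,"ay":0,"az":0},{"jaw":0,"x":-58,"y":10.5,"z":0,"ax":0,"ay":0,"az":0},{"jaw":0,"x":-58,"y":10.5,"z":0,"ax":0,"ay":0,"az":0},{"jaw":0,"x":-58,"y":10.5,"z":0,"ax":0,"ay":0,"az":0},{"jaw":0,"x":-57,"y":10.5,"z":0,"ax":0,"ay":0,"az":0},{"jaw":0,"x":0,"y":0,"z":60,"ax":0,"ay":0,"az":0},{"jaw":0,"x":0,"y":0,"z":40,"ax":0,"ay":0,"az":0}]'
python3 -c "
from h import *
delta([0,-.172],.028,0);p,d,c=cam('scene');save('s1.png',cv2.resize(p[160:340,180:420],None,fx=3,fy=3))"
```

```text
t: 2.82
eef_pos: [0.6575, -0.1186, 0.1288]
tool_rot: [-0.001, 0.596, 0.803, -0.0]
contact_force: [0.4, 1.0, 0.1]
gripper_width: 0.004
t 2.825 now jig [-0.0011 -0.1702] 0.1288 shift [ -1.9   1.3 100.8] turn [-0.1  -0.04 -0.06] shift in goal axes [ -1.8   1.1 100.8]
```

View pics/s1.png

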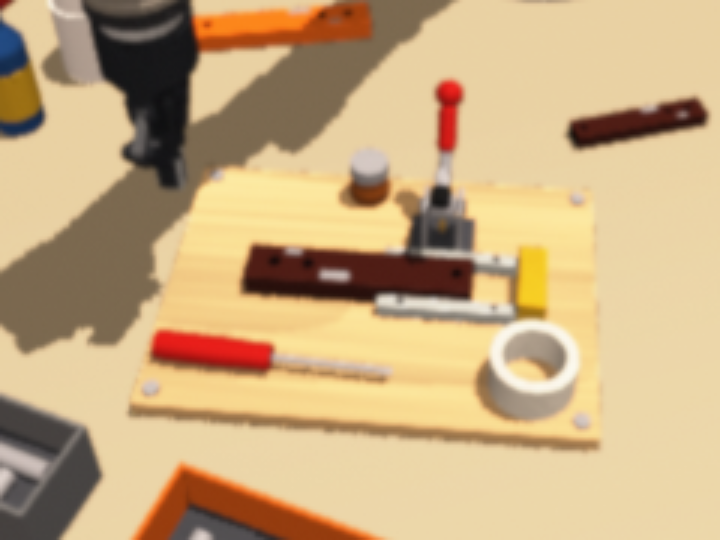

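The gripper (tips about (170,180)) hangs free behind the tube's rear end (250,270); the screwdriver, jar and tape roll are well to the sides. I'll descend and then approach slowly.

```bash
python3 -m crank '[{"jaw":0,"x":-2,"y":1,"z":50,"ax":0,"ay":0,"az":0},{"jaw":0,"x":0,"y":0,"z":35,"ax":0,"ay":0,"az":0},{"jaw":0,"x":0,"y":0,"z":16,"ax":0,"ay":0,"az":0},{"jaw":0,"x":10,"y":0,"z":0,"ax":0,"ay":0,"az":0},{"jaw":0,"x":10,"y":0,"z":0,"ax":0,"ay":0,"az":0},{"jaw":0,"x":8,"y":0,"z":0,"ax":0,"ay":0,"az":0},{"jaw":0,"x":0,"y":0,"z":0,"ax":0,"ay":0,"az":0}]'
python3 -c "
from h import *
delta([0,-.091],.028,0)"
```

```text
t: 3.75
eef_pos: [0.6522, -0.0912, 0.0312]
tool_rot: [0.0, 0.594, 0.804, 0.001]
contact_force: [0.0, 0.2, -0.1]
gripper_width: 0.001
t 3.75 now jig [ 0.0018 -0.1424] 0.0312 shift [51.4 -1.7  3.2] turn [ 0.08 -0.02  0.13] shift in goal axes [51.4 -1.8  3.2]
```

```bash
python3 -m crank '[{"jaw":0,"x":6,"y":-2,"z":3,"ax":0,"ay":0,"az":0},{"jaw":0,"x":4,"y":0,"z":0,"ax":0,"ay":0,"az":0},{"jaw":0,"x":4,"y":0,"z":0,"ax":0,"ay":0,"az":0},{"jaw":0,"x":4,"y":0,"z":0,"ax":0,"ay":0,"az":0},{"jaw":0,"x":4,"y":0,"z":0,"ax":0,"ay":0,"az":0},{"jaw":0,"x":4,"y":0,"z":0,"ax":0,"ay":0,"az":0}]'
python3 -m crank '[{"jaw":0,"x":4,"y":0,"z":0,"ax":0,"ay":0,"az":0},{"jaw":0,"x":4,"y":0,"z":0,"ax":0,"ay":0,"az":0},{"jaw":0,"x":4,"y":0,"z":0,"ax":0,"ay":0,"az":0},{"jaw":0,"x":4,"y":0,"z":0,"ax":0,"ay":0,"az":0}]'
python3 -c "
from h import *
delta([0,-.091],.028,0)"; python3 meas.py
```

```text
t: 4.5
eef_pos: [0.6422, -0.0687, 0.0273]
tool_rot: [0.0, 0.595, 0.803, -0.0]
contact_force: [0.8, -2.1, -2.1]
gripper_width: -0.0
t: 5.0
eef_pos: [0.6374, -0.0528, 0.0273]
tool_rot: [-0.0, 0.595, 0.804, 0.0]
contact_force: [1.1, -1.6, -1.8]
gripper_width: -0.001
t 5.0 now jig [-0.0011 -0.1014] 0.0273 shift [10.4  1.1 -0.7] turn [-0.   -0.01  0.03] shift in goal axes [10.4  1.1 -0.7]
top rear edge y -0.173 dark span -0.19 0.10700000000000026
 knob [ 0.0077 -0.0483] 0.3686 2
 stop [[-0.0309, 0.1224], [0.0306, 0.1436]] 168
scene rear edge y -0.08899999999999991 dark span -0.13799999999999996 0.10700000000000026
 knob [-0.1075  0.0497] 0.1587 89
 stop [[-0.029, 0.1209], [0.0361, 0.1442]] 202
```

Sliding at about 2 N. Continue in small steps until the force rises.

```bash
python3 -m crank '[{"jaw":0,"x":3,"y":1,"z":0,"ax":0,"ay":0,"az":0},{"jaw":0,"x":3,"y":0,"z":0,"ax":0,"ay":0,"az":0},{"jaw":0,"x":2,"y":0,"z":0,"ax":0,"ay":0,"az":0}]'
python3 -m crank '[{"jaw":0,"x":1.5,"y":0,"z":0,"ax":0,"ay":0,"az":0},{"jaw":0,"x":0,"y":0,"z":0,"ax":0,"ay":0,"az":0}]'
python3 -m crank '[{"jaw":0,"x":1.5,"y":0,"z":0,"ax":0,"ay":0,"az":0},{"jaw":0,"x":0,"y":0,"z":0,"ax":0,"ay":0,"az":0}]'
python3 -c "
from h import *
delta([0,-.091],.028,0)"
```

```text
t: 5.48
eef_pos: [0.6363, -0.0453, 0.0274]
tool_rot: [0.0, 0.595, 0.804, 0.0]
contact_force: [1.6, -2.0, -0.9]
gripper_width: -0.004
t: 5.72
eef_pos: [0.6358, -0.0436, 0.0274]
tool_rot: [-0.0, 0.595, 0.804, 0.0]
contact_force: [0.2, -0.9, -0.8]
gripper_width: -0.0
t: 5.98
eef_pos: [0.6353, -0.0424, 0.0274]
tool_rot: [0.0, 0.595, 0.804, 0.0]
contact_force: [0.7, -2.5, 0.5]
gripper_width: -0.0
t 5.975 now jig [-0.0001 -0.0908] 0.0274 shift [-0.2  0.1 -0.6] turn [0.01 0.   0.02] shift in goal axes [-0.2  0.1 -0.6]
```

```bash
for i in 1 ; do
python3 -m crank '[{"jaw":0,"x":1.5,"y":0,"z":0,"ax":0,"ay":0,"az":0},{"jaw":0,"x":0,"y":0,"z":0,"ax":0,"ay":0,"az":0}]'
python3 -m crank '[{"jaw":0,"x":1.5,"y":0,"z":0,"ax":0,"ay":0,"az":0},{"jaw":0,"x":0,"y":0,"z":0,"ax":0,"ay":0,"az":0}]'; done
python3 meas.py; python3 -c "
from h import *
p,d,c=cam('scene');save('s2.png',cv2.resize(p[200:310,220:390],None,fx=4,fy=4,interpolation=2))"
```

```text
t: 6.22
eef_pos: [0.6349, -0.0412, 0.0273]
tool_rot: [0.0, 0.595, 0.804, -0.0]
contact_force: [1.4, -3.9, -0.1]
gripper_width: -0.002
t: 6.48
eef_pos: [0.6347, -0.0412, 0.0274]
tool_rot: [0.001, 0.596, 0.803, -0.001]
contact_force: [2.2, -7.3, -1.7]
gripper_width: -0.004
top rear edge y -0.15699999999999997 dark span -0.19 0.11900000000000027
 stop [[-0.031, 0.1205], [0.0313, 0.1435]] 169
scene rear edge y -0.0779999999999999 dark span -0.12599999999999995 0.11900000000000027
 knob [-0.1077  0.0497] 0.1597 86
 stop [[-0.0285, 0.1207], [0.036, 0.1441]] 202
```

View pics/s2.png

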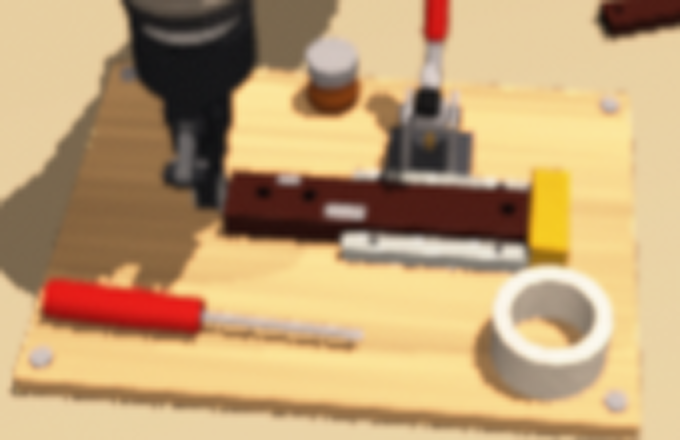

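The tube's front end meets the yellow stop at (530,210); the force climbs (7.6 N) with the tip stalled, and the rear edge reads −78 to −80 mm. One firm nudge, then back off and rise.

```bash
python3 -m crank '[{"jaw":0,"x":1.5,"y":0,"z":0,"ax":0,"ay":0,"az":0},{"jaw":0,"x":0,"y":0,"z":0,"ax":0,"ay":0,"az":0}]'
python3 -m crank '[{"jaw":0,"x":-6,"y":0,"z":0,"ax":0,"ay":0,"az":0},{"jaw":0,"x":-15,"y":0,"z":0,"ax":0,"ay":0,"az":0},{"jaw":0,"x":-15,"y":0,"z":0,"ax":0,"ay":0,"az":0},{"jaw":0,"x":0,"y":0,"z":-40,"ax":0,"ay":0,"az":0},{"jaw":0,"x":0,"y":0,"z":-60,"ax":0,"ay":0,"az":0},{"jaw":0,"x":0,"y":0,"z":-60,"ax":0,"ay":0,"az":0},{"jaw":0,"x":0,"y":0,"z":-55,"ax":0,"ay":0,"az":0},{"jaw":0,"x":0,"y":0,"z":0,"ax":0,"ay":0,"az":0}]'
python3 meas.py; python3 -c "
from h import *
print(readout.get_obs()['q'].round(2)); delta([-.185,.05],.13,90); delta([-.185,.05],.13,-90)"
```

```text
t: 6.88
eef_pos: [0.6345, -0.0413, 0.0275]
tool_rot: [0.002, 0.596, 0.803, -0.001]
contact_force: [2.2, -9.2, -2.2]
gripper_width: 0.006
t: 7.88
eef_pos: [0.6473, -0.0741, 0.2478]
tool_rot: [0.004, 0.596, 0.803, 0.003]
contact_force: [0.1, -0.1, -0.2]
gripper_width: 0.001
top rear edge y -0.0789999999999999 dark span -0.10599999999999993 0.11900000000000027
 knob [-0.1132  0.0479] 0.625 59
 stop [[-0.0312, 0.1212], [0.0307, 0.1432]] 169
scene rear edge y -0.0789999999999999 dark span -0.0789999999999999 0.12000000000000027
 knob [-0.1047  0.0462] 0.3179 90
 stop [[-0.0293, 0.1207], [0.0353, 0.1442]] 201
[-0.34  0.46  0.51  1.64 -0.24  1.11  0.52]
t 7.975 now jig [-0.0002 -0.1228] 0.2427 shift [ 172.7 -185.   112.5] turn [ 5.e-02  4.e-02 -9.e+01] shift in goal axes [184.8 172.8 112.7]
t 7.975 now jig [-0.0002 -0.1228] 0.2427 shift [ 172.7 -185.   112.5] turn [ 4.e-02 -5.e-02  9.e+01] shift in goal axes [-184.8 -172.8  112.7]
```

Tube home: rear edge −79 mm, front +119–120 mm in both cameras. Now high over to the robot's side of the knob, turning so the jaws lie along jig y.

```bash
python3 -m crank '[{"jaw":0,"x":43,"y":-41,"z":0,"ax":0,"ay":0,"az":0},{"jaw":0,"x":43,"y":-41,"z":0,"ax":0,"ay":0,"az":0},{"jaw":0,"x":43,"y":-41,"z":0,"ax":0,"ay":0,"az":0},{"jaw":0,"x":44,"y":-42,"z":0,"ax":0,"ay":0,"az":0},{"jaw":0,"x":0,"y":0,"z":0,"ax":0,"ay":0,"az":-10},{"jaw":0,"x":0,"y":0,"z":0,"ax":0,"ay":0,"az":-10},{"jaw":0,"x":0,"y":0,"z":0,"ax":0,"ay":0,"az":-10},{"jaw":0,"x":0,"y":0,"z":0,"ax":0,"ay":0,"az":-10},{"jaw":0,"x":0,"y":0,"z":0,"ax":0,"ay":0,"az":-10},{"jaw":0,"x":0,"y":0,"z":0,"ax":0,"ay":0,"az":-10},{"jaw":0,"x":0,"y":0,"z":0,"ax":0,"ay":0,"az":-10},{"jaw":0,"x":0,"y":0,"z":0,"ax":0,"ay":0,"az":-10}]'
python3 -m crank '[{"jaw":0,"x":0,"y":0,"z":0,"ax":0,"ay":0,"az":-10},{"jaw":0,"x":0,"y":0,"z":0,"ax":0,"ay":0,"az":0}]'
python3 -c "
from h import *
print(readout.get_obs()['q'].round(2)); delta([-.168,.05],.132,90)"
```

```text
t: 9.48
eef_pos: [0.4351, 0.0446, 0.2407]
tool_rot: [-0.002, -0.063, 0.998, -0.001]
contact_force: [0.5, 0.5, 0.1]
gripper_width: -0.001
t: 9.72
eef_pos: [0.4353, 0.0446, 0.241]
tool_rot: [-0.001, -0.147, 0.989, -0.0]
contact_force: [1.0, 0.1, 1.2]
gripper_width: -0.001
[-0.63  0.06  0.4   2.1  -0.03  0.99  1.66]
t 9.725 now jig [-0.1662  0.0507] 0.241 shift [  1.5  -0.6 109. ] turn [-0.01 -0.17 -0.07] shift in goal axes [  1.8  -0.7 109. ]
```

```bash
python3 -m crank '[{"jaw":0,"x":2,"y":-0.5,"z":30,"ax":0,"ay":0,"az":0},{"jaw":0,"x":0,"y":0,"z":30,"ax":0,"ay":0,"az":0},{"jaw":0,"x":0,"y":0,"z":30,"ax":0,"ay":0,"az":0},{"jaw":0,"x":0,"y":0,"z":18,"ax":0,"ay":0,"az":0},{"jaw":0,"x":0,"y":0,"z":0,"ax":0,"ay":0,"az":0}]'
python3 -c "
from h import *
print(readout.get_obs()['q'].round(2)); delta([-.045,.05],.132,90);p,d,c=cam('scene');save('s3.png',cv2.resize(p[130:290,230:430],None,fx=3.5,fy=3.5,interpolation=2))"
```

```text
t: 10.35
eef_pos: [0.4329, 0.0433, 0.1327]
tool_rot: [-0.002, -0.146, 0.989, -0.001]
contact_force: [-0.8, 0.0, 0.0]
gripper_width: -0.004
[-0.59  0.23  0.39  2.22 -0.13  0.72  1.76]
t 10.35 now jig [-0.1688  0.0502] 0.1327 shift [-123.8    0.2    0.2] turn [-0.03 -0.26 -0.16] shift in goal axes [-123.8   -0.2    0.7]
```

View pics/s3.png

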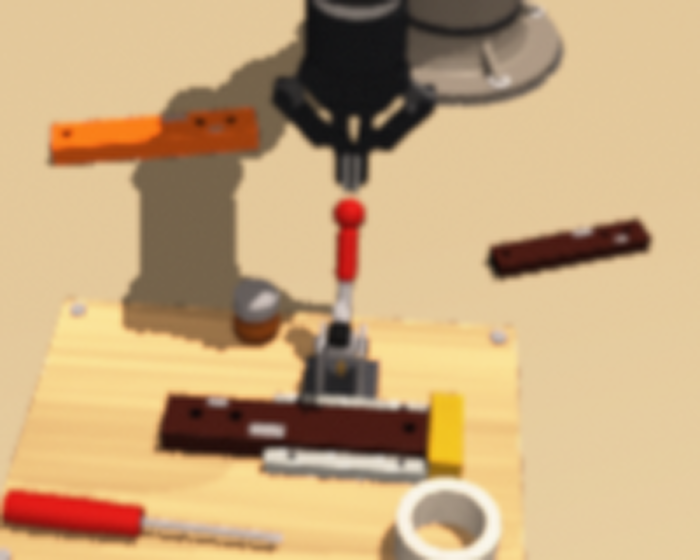

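Shut fingers at (350,170) are in line behind the knob (348,212), with the tube still against the stop. Push towards jig +x.

```bash
python3 -m crank '[{"jaw":0,"x":-10,"y":0,"z":0,"ax":0,"ay":0,"az":0},{"jaw":0,"x":-8,"y":0,"z":0,"ax":0,"ay":0,"az":0},{"jaw":0,"x":-6,"y":0,"z":0,"ax":0,"ay":0,"az":0},{"jaw":0,"x":-6,"y":0,"z":0,"ax":0,"ay":0,"az":0},{"jaw":0,"x":-6,"y":0,"z":0,"ax":0,"ay":0,"az":0}]'
python3 -m crank '[{"jaw":0,"x":-6,"y":0,"z":0,"ax":0,"ay":0,"az":0},{"jaw":0,"x":-6,"y":0,"z":0,"ax":0,"ay":0,"az":0},{"jaw":0,"x":-6,"y":0,"z":0,"ax":0,"ay":0,"az":0}]'
python3 -c "
from h import *
delta([-.069,.05],.132,90)"
```

```text
t: 11.02
eef_pos: [0.4626, 0.0528, 0.1331]
tool_rot: [-0.007, -0.147, 0.989, 0.0]
contact_force: [-16.7, -4.2, 12.8]
gripper_width: -0.0
t: 11.4
eef_pos: [0.4836, 0.059, 0.1339]
tool_rot: [-0.003, -0.147, 0.989, 0.0]
contact_force: [-7.4, -1.1, 6.1]
gripper_width: 0.001
t 11.4 now jig [-0.1157  0.0503] 0.1339 shift [-46.7  -0.3   1.6] turn [ 0.06 -0.32 -0.01] shift in goal axes [-46.7  -0.3   1.9]
```

```bash
python3 -m crank '[{"jaw":0,"x":-6,"y":0,"z":0,"ax":0,"ay":0,"az":0},{"jaw":0,"x":-6,"y":0,"z":0,"ax":0,"ay":0,"az":0},{"jaw":0,"x":-6,"y":0,"z":0,"ax":0,"ay":0,"az":0},{"jaw":0,"x":-6,"y":0,"z":0,"ax":0,"ay":0,"az":0}]'
python3 -m crank '[{"jaw":0,"x":-6,"y":0,"z":0,"ax":0,"ay":0,"az":0},{"jaw":0,"x":-6,"y":0,"z":0,"ax":0,"ay":0,"az":0},{"jaw":0,"x":-6,"y":0,"z":0,"ax":0,"ay":0,"az":0},{"jaw":0,"x":-5,"y":0,"z":0,"ax":0,"ay":0,"az":0},{"jaw":0,"x":0,"y":0,"z":0,"ax":0,"ay":0,"az":0}]'
python3 meas.py; python3 -c "
from h import *
delta([-.069,.05],.132,90)"
```

```text
t: 11.9
eef_pos: [0.5098, 0.0669, 0.1344]
tool_rot: [0.0, -0.147, 0.989, 0.0]
contact_force: [-0.8, -0.7, 0.9]
gripper_width: 0.002
t: 12.52
eef_pos: [0.5315, 0.0735, 0.1343]
tool_rot: [0.0, -0.147, 0.989, -0.0]
contact_force: [-0.5, -0.5, 0.2]
gripper_width: 0.001
top rear edge y -0.0809999999999999 dark span -0.08299999999999991 0.12100000000000027
 stop [[-0.0308, 0.122], [0.031, 0.1433]] 163
scene rear edge y -0.13099999999999995 dark span -0.12799999999999995 0.12000000000000027
 knob [-0.0022  0.05  ] 0.1631 83
 stop [[-0.028, 0.1207], [0.0351, 0.1442]] 205
t 12.625 now jig [-0.0663  0.0502] 0.1342 shift [ 2.7 -0.2  2.2] turn [ 0.   -0.02  0.02] shift in goal axes [ 2.7 -0.2  2.2]
```

Snapped: the force dropped to nothing and the knob moved to jig x ≈ −10 mm after the camera bias. Back off and rise.

```bash
python3 -m crank '[{"jaw":0,"x":15,"y":0,"z":0,"ax":0,"ay":0,"az":0},{"jaw":0,"x":25,"y":0,"z":0,"ax":0,"ay":0,"az":0},{"jaw":0,"x":25,"y":0,"z":0,"ax":0,"ay":0,"az":0},{"jaw":0,"x":0,"y":0,"z":-40,"ax":0,"ay":0,"az":0},{"jaw":0,"x":0,"y":0,"z":-50,"ax":0,"ay":0,"az":0},{"jaw":0,"x":0,"y":50,"z":-40,"ax":0,"ay":0,"az":0},{"jaw":0,"x":0,"y":60,"z":0,"ax":0,"ay":0,"az":0},{"jaw":0,"x":0,"y":60,"z":0,"ax":0,"ay":0,"az":0},{"jaw":0,"x":0,"y":60,"z":0,"ax":0,"ay":0,"az":0},{"jaw":0,"x":0,"y":50,"z":0,"ax":0,"ay":0,"az":0},{"jaw":0,"x":0,"y":0,"z":0,"ax":0,"ay":0,"az":0},{"jaw":0,"x":0,"y":0,"z":0,"ax":0,"ay":0,"az":0}]'
python3 meas.py; python3 - <<'E'
from h import *
a=[cam(n)[0] for n in('top','scene')]
x=cv2.resize(a[0][100:245,235:410],(700,580),interpolation=2); save('f_top.png',x)
save('f_scene.png',cv2.resize(a[1][150:330,200:440],None,fx=3,fy=3,interpolation=2))
t0=np.load('top0.npz')['p']; df=np.abs(t0.astype(int)-a[0]).max(2)
o=[(472,152,'can'),(478,193,'oil'),(471,235,'mug'),(171,175,'hammer'),(269,152,'tape'),(343,204,'jar'),(350,130,'screwdr'),(413,278,'orange')]
for u,v,n in o: print(n,np.median(df[v-14:v+14,u-14:u+14]),np.percentile(df[v-14:v+14,u-14:u+14],95))
E
```

```text
t: 14.12
eef_pos: [0.3873, 0.3196, 0.263]
tool_rot: [-0.0, -0.147, 0.989, -0.001]
contact_force: [0.8, -0.3, -0.3]
gripper_width: -0.001
top rear edge y -0.0809999999999999 dark span -0.0809999999999999 0.12000000000000027
 knob [-0.0162  0.0517] 0.1675 86
 stop [[-0.0311, 0.1216], [0.0315, 0.1436]] 169
scene rear edge y -0.0789999999999999 dark span -0.0789999999999999 0.12000000000000027
 knob [-0.0023  0.0501] 0.162 81
 stop [[-0.0292, 0.1208], [0.0352, 0.1442]] 205
can 4.0 5.0
oil 3.0 5.0
mug 4.0 6.0
hammer 4.0 5.0
tape 4.0 5.0
jar 4.0 28.699999999999818
screwdr 4.0 6.0
orange 3.0 5.0
```

View pics/f_top.png

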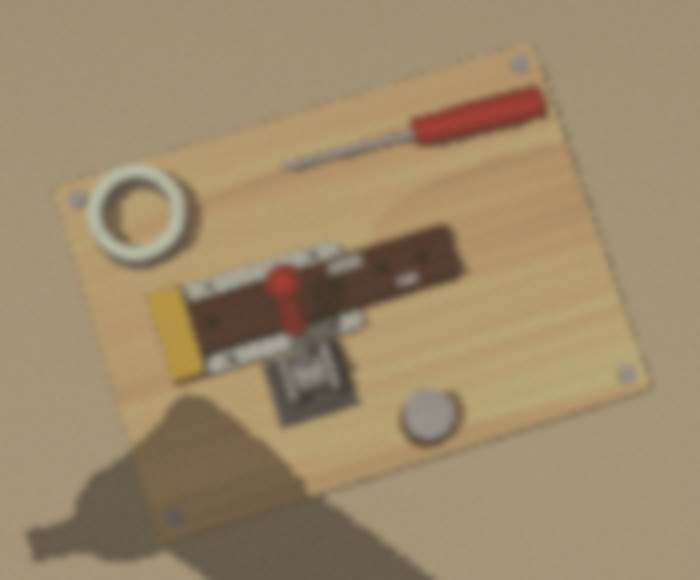

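View pics/f_scene.png

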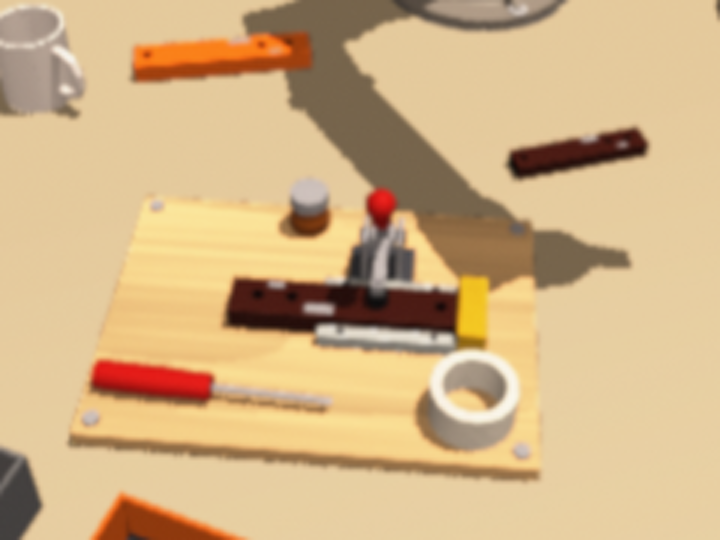

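The tube is flush against the yellow stop (top crop (195,330), scene crop (458,310)). The lever is over with its pad on the tube at (377,297), and the jar, tape roll and screwdriver are where they were. The only image change near the jar is the lever's shadow, which has moved away. The arm is clear, so I'm handing in.

```bash
python3 -c "
from h import *
print(ticket.hand_in())"
```

```text
the job is handed in; nothing more can be done
None
```

The tube is against the yellow stop and the lever is shut with its pad on it; I handed the job in at about 14.5 s of the 48 s.

- **Tube:** I pushed its rear end about 38 mm along the channel with the shut fingertips. The tip then stalled as the force rose to about 9 N. Both cameras afterwards read its rear end within 1 mm of −80 mm and its front at +120 mm.
- **Lever:** I then pushed the knob over. The highest reading, taken at call ends only, was about 21 N early in the push, and it fell to under 1 N once the lever snapped. The knob reads at jig x −16 mm (top camera) and −2 mm (scene camera). Each camera sees only one side of the ball, and together they fit the expected −10 mm.
- **Everything else:** Top pictures from before and after match at the can, oil, mug, hammer, tape roll, screwdriver and orange piece. Around the jar there was a small difference, which I put down to the lever's shadow moving. The arm finished clear at 0.26 m height with no contact force.
- **Failed or disagreeing checks:** My first move was refused because rows need every key, and nothing moved. Some camera readings taken while the arm blocked the view were plainly wrong, so I ignored them.

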